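# Free the burnisher's clamp plate from its left-hand nut

## Robot

A 6-joint arm with a two-finger parallel gripper is mounted at the origin on the work surface. World frame = base frame: x ahead of the robot, y to its left, z up, the work surface at z = 0. Lengths are in m, angles in rad, forces in N, time in s.
With the tool pointing down it reaches from about 0.35 to 0.975 m from the base axis. Payload 4.9 kg.
Tool frame: the origin (TCP) lies between the finger pads; the fingertips stand 22 mm ahead of it and the grasp point (between the pads) lies 3 mm ahead of it; z points along the fingers, y is the line along which they close (so a half turn about z gives the same grasp; the last joint's range is limited). The gripper opens to 85 mm and grips with 20 to 120 N. Pads are 22 mm wide; open, the fingers measure 114 mm over their backs; the gripper's body (76 mm by 85 mm) begins 54 mm behind the grasp point. The pads swing forward as they close: fully open they stand 13 mm farther back than shut.
Start: joints at [-1.246, 0.053, 1.613, -0, 1.476, -0.119], TCP at [0.268, -0.564, 0.253] pointing down, gripper open.
Joint ranges: [-3.01, 3.01], [-1.01, 2.22], [0.06, 2.58], [-1.02, 4.17], [0.09, 2.62], [-3.14, 3.14]. Speed limits (rad/s): [2.57, 2.57, 3.14, 3.14, 3.14, 3.14].

## Interface

Orientations are given as a unit quaternion [w, x, y, z].
In Python, from plant import state, grab_frame, get_calibration, job_done, recognise, regions_of gives the robot as it stands.
- The arm moves only by the tool apply_moves, never from a script. Its argument "targets" is a list of rows, each an object with "translation": the shift along the tool's x, y, z normalised to -1 to 1, where 1 is 100 mm, a list of three; "twist": the turn about the tool's z normalised to -1 to 1, where 1 is 0.1 rad; "hand": the opening, from 0 (shut) to 1 (fully open). A call has 1 to 8 rows; each row shifts and turns the commanded pose from where the row before left it, along the tool's axes as they then stand; what a row does not reach is not made up. A row lasts 1/10 s, in which the tool goes at most 50 mm and 8.59 degrees, less where a joint would pass 70% of its speed; a pose out of reach is approached as far as the arm can. A call with a number of a shift or a turn outside -1 to 1 is refused whole. A call with a gripper value outside its range is refused whole. The fingers move at their own pace and stop on an object; the grip force is fixed at half the most. Time passes only in rows, so rows that do not move let the fingers close. It gives the time, the measured TCP pose, the force, the opening and the grip force at its end, in the units of the state.
- state(): the state, without advancing time (a new reading comes with each control period).
- grab_frame(name): name is "scene" or "top" or "wrist"; returns the picture (384x512x3 uint8, red, green, blue); there is no depth.
- get_calibration(name): a dict with "camera_matrix" (3x3 intrinsics, pixels), "pose" (4x4, takes a point from camera to world coordinates). Camera axes: x right, y up, looking along -z (the intrinsics and any distortion apply to the point x, -y, -z); pixel columns grow to the right and rows downward; lengths in m; the calibration is good to about 2 mm. A picture is of the moment at which its call begins: read the wrist's pose just before it. get_calibration takes no time and is no camera call; for the wrist camera it gives the pose at the moment of the call.
- job_done(): hands the job in; it is judged then, once.
Trained networks look in the newest picture that a camera, given by its name, has taken for a name from the list of things; names that differ only in an ending like _2 or _b are one class to them, and where a whole thing is asked for, a point or a joint stands for the part that bears it (a point fixed in the world has none). Each returns a list of dicts, best first, with "score" (0 to 1); they miss things now and then, are a little off and sometimes report something else, mostly with a low value. They report only what shows in the picture. A call takes as long as a camera call. They do not tell look-alikes from the thing itself.
- recognise(camera, query): "point" ([x, y, z] in m, in world coordinates, good to about 4 mm: the middle of the surface that is visible of it).
- regions_of(camera, query): "pixels" (384x512 bool, what is visible of it).
The state is a dict: "time": time; "joint_pos": joint angles; "joint_vel": joint speeds; "joint_efforts": joint torques, N m; "tool_pos": TCP position; "tool_rot": TCP orientation; "contact_force": force on the tool from outside, world axes, zero at the start; "ft_torque": the same for the moment, N m; "gripper_width": opening from 0.0 (shut) to 1.0 (fully open); "grasp_force": force on a finger pad.
Only numpy, scipy, OpenCV 4.12 (cv2) and the standard library are available. Lean on these libraries where they do the work, as an engineer would, in place of code of your own. Each camera call takes 0.05 s, during which the arm holds its last target. There are 200 camera calls.

## Task

The wheel on the leather-edge burnisher is to be changed. Loosen the bar nut on its spindle (it has a left-hand thread) until the slotted clamp plate under it can be lifted out of its recess and drawn off sideways, then set the plate down flat, the way up it was, in the wooden tray without dropping it. Leave the nut loosened on the spindle and do not disturb the block, the jar and the thread spool.

Things in the scene. Friction and masses are not known exactly. Their poses are not given: they have to be found in the camera images.
- machine: Fixed bench edge burnisher, spindle and wheel locked. Grey foot 150 x 140 x 55 mm centred on the origin; motor hump 120 wide, 95 high from x = 70 to 170 mm. Origin: on the table, on the upright spindle's axis; z up, x towards the hump. The 14 mm spindle carries a dark wooden wheel, 100 mm across, at heights 65 to 100 mm; its 9 mm thread end stands out of the nut, to 154 mm.
- spindle (a point): Point on the spindle's axis level with the wheel's top rim (100 mm above the table); axes as machine. The wheel's top has a round recess, 62 mm across and 5 mm deep, in which the clamp plate lies under the nut.
- nut (a joint): Angle of the steel bar nut, rad. Left-hand thread: it grows, and the nut rises 10 mm a turn (1.6 mm per rad), when turned CLOCKWISE seen from above. 0 = screwed down (0.3 mm off the plate), starts at 0 to 0.6, ends at a pin at 9.0 (never comes off). Stiff all the way, about 0.2 N m; stays where left. The plate needs about 3.5 rad at the very least to come out; 5.5 gives easy room.
- nut_grip (a point): On the nut's axis, 7 mm below the top of its bar; rises and turns with the nut. x along the bar, z up. The bar is 60 mm long (x), 12 mm thick (y, the width to grip), from 19 mm below to 7 mm above this point. Below it a neck and a round flange 30 mm across, its underside 33 mm below this point, hold the plate down.
- plate: Loose slotted steel plate, about 160 g. Origin: underside centre of its U part, 40 x 40 x 6 mm, with an 18 mm slot open to +x round the spindle; z up. A 14 mm wide arm (5 to 12 mm above the origin) runs over the wheel's rim to x = -98 mm. To come off: raise it over 5 mm (out of the recess) but less than the gap under the nut, draw it 45 mm or more along its own -x, only then lift.
- plate_lug (a point): Grip point in the upright black lug at the end of the plate's arm, 83 mm along the plate's -x from its origin and 20 mm above its underside. The lug is 30 mm long (plate x) and 12 mm thick (plate y, the width to grip), from 20 mm below to 10 mm above this point. Axes as plate.
- tray: Open wooden tray, fixed, 220 (x) x 160 (y) x 25 mm high, walls and floor 6 mm thick. Origin: centre of its underside on the table; z up.
- block: Plain wooden block 140 x 60 x 45 mm, a bystander. Origin: centre of its underside.
- jar: Amber jar 56 mm in diameter, 85 mm high, a bystander. Origin: centre of its underside.
- spool: Thread spool 50 mm in diameter, 70 mm high, a bystander. Origin: centre of its underside.
Mind the look-alikes: they are no part of the job. There is more than one size of the plate; the one meant has the size given above.

How it is judged:
By the outcome, as a careful person would: the job done as asked, in the order asked, and still so for the second after the job is handed in, with the robot touching nothing.
It also fails if it takes over 72 s, if anything falls off the work surface, if the arm or the gripper's body presses on something with over 40 N, if the wrist force passes 120 N, or if a joint passes its speed limit or range.

## Working session

There is one attempt and no reset: what is moved stays moved. The work goes in short steps, Python scripts to look and compute and a tool call to move; the robot and the scene stay as the last step left them, time stands still between calls to the robot, and variables do not carry over. Pictures are saved under pics/ and viewed, at most 11 in all, crops included, and the job is handed in when it is done.

Besides the shell and the picture viewer there is one more tool, called by a JSON object that holds its "method" and its "body". apply_moves: Moves the arm, as the interface text tells. Its arguments: {"type":"object","properties":{"targets":{"type":"array"}},"required":["targets"]}

```bash
mkdir -p pics; ls
cat > h.py <<'E'
import numpy as np, cv2
from plant import *
def snap(n,f):
    im=grab_frame(n); cv2.imwrite('pics/'+f,im[:,:,::-1]); return im
def proj(n,P):
    c=get_calibration(n);K=np.array(c['camera_matrix']);T=np.array(c['pose'])
    p=np.linalg.inv(T)@np.append(P,1);u=K@np.array([p[0],-p[1],-p[2]]);return u[:2]/u[2]
def unproj(n,uv,z):
    c=get_calibration(n);K=np.array(c['camera_matrix']);T=np.array(c['pose'])
    d=np.linalg.inv(K)@np.array([uv[0],uv[1],1]);d=T[:3,:3]@np.array([d[0],-d[1],-d[2]])
    o=T[:3,3];return o+d*(z-o[2])/d[2]
E
python3 - <<'E'
from h import *
for n in ['scene','top']:
    snap(n,n+'0.png')
    for q in ['machine','nut','nut_grip','plate','plate_lug','tray','block','jar','spool']:
        for r in recognise(n,q)[:4]: print(n,q,np.round(r['point'],3),round(r['score'],2),np.round(proj(n,r['point'])))
s=state();print(s)
print(get_calibration('top'))
E
```

```text
pics
scene machine [0.711 0.041 0.097] 0.91 [226. 238.]
scene nut [0.651 0.024 0.134] 0.68 [244. 209.]
scene nut_grip [0.653 0.02  0.129] 0.81 [242. 210.]
scene plate [0.612 0.17  0.009] 0.69 [297. 275.]
scene plate [ 0.45  -0.021  0.018] 0.65 [298. 182.]
scene plate [0.592 0.004 0.108] 0.54 [261. 196.]
scene plate_lug [0.616 0.167 0.006] 0.79 [294. 275.]
scene plate_lug [0.59  0.002 0.105] 0.51 [261. 196.]
scene tray [0.481 0.359 0.008] 0.8 [401. 309.]
scene block [ 0.494 -0.333  0.047] 0.91 [218. 113.]
scene block [ 0.706 -0.259  0.056] 0.53 [164. 159.]
scene jar [0.737 0.309 0.09 ] 0.8 [298. 358.]
scene spool [ 0.706 -0.263  0.055] 0.55 [164. 159.]
top machine [0.688 0.018 0.096] 0.57 [252. 165.]
top nut_grip [0.639 0.012 0.141] 0.59 [254. 179.]
top plate [0.692 0.017 0.095] 0.66 [252. 164.]
top plate [0.606 0.004 0.107] 0.65 [256. 193.]
top plate [ 0.461 -0.031  0.016] 0.57 [267. 245.]
top plate [0.605 0.168 0.007] 0.56 [203. 196.]
top plate_lug [ 0.46  -0.028  0.018] 0.85 [266. 246.]
top plate_lug [0.612 0.004 0.108] 0.77 [256. 191.]
top tray [0.477 0.352 0.011] 0.68 [141. 236.]
[... 586 characters left out ...]
95]), 'tool_rot': array([2.17551173e-05, 9.75485731e-01, 2.20062692e-01, 1.86599217e-05]), 'contact_force': array([ 0.56577565,  0.164035  , -0.1829962 ]), 'ft_torque': array([-0.00596509, -0.02084634, -0.00231969]), 'grasp_force': 0.0, 'gripper_width': 1.0023979733952755}
{'camera_matrix': array([[439.75173077,   0.        , 256.73787625],
       [  0.        , 439.75173077, 190.64660894],
       [  0.        ,   0.        ,   1.        ]]), 'pose': array([[ 0.02876432,  0.98806731, -0.15131292,  0.42231526],
       [-0.99953486,  0.0268968 , -0.01437478, -0.0156934 ],
       [-0.01013342,  0.15165602,  0.98838139,  1.34687791],
       [ 0.        ,  0.        ,  0.        ,  1.        ]])}
```

Run:
```python
import cv2
a=cv2.imread('pics/top0.png')[120:290,100:400]; b=cv2.imread('pics/scene0.png')[130:350,130:450]
cv2.imwrite('pics/a.png',cv2.resize(a,None,fx=2.6,fy=2.6,interpolation=2)); cv2.imwrite('pics/b.png',cv2.resize(b,None,fx=2.5,fy=2.5,interpolation=2))
```

```text
(no output)
```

View pics/a.png

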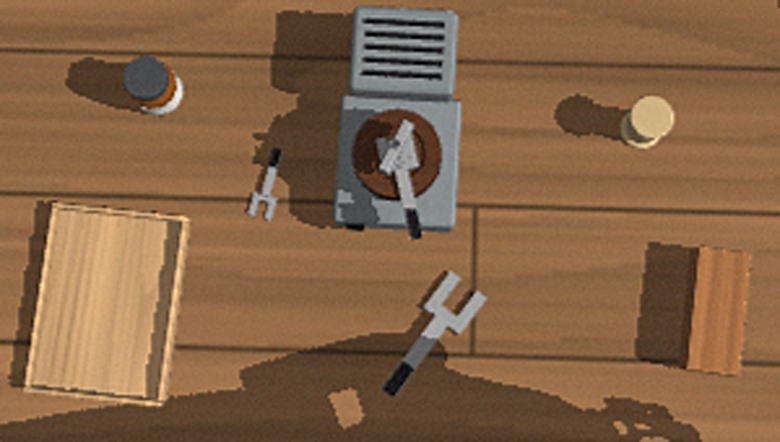

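View pics/b.png

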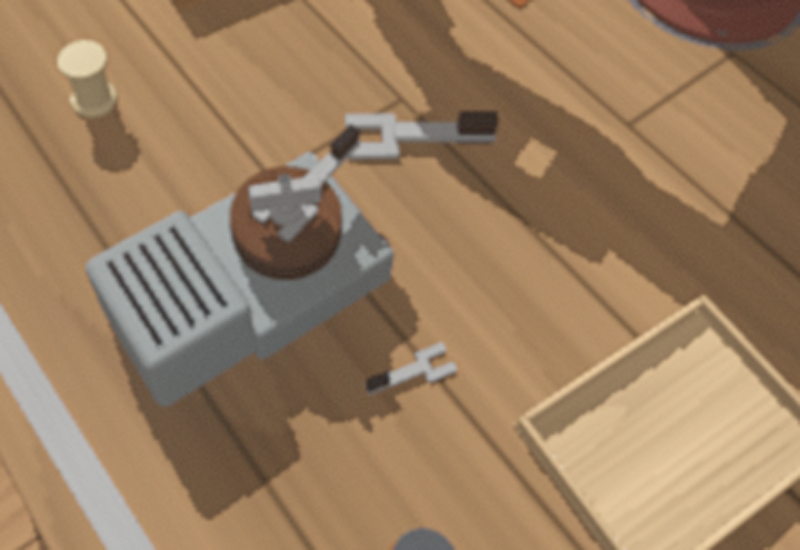

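The top crop shows the meant plate under the nut on the wheel, its arm towards the robot with the lug near pixel (259,205) and the nut near (255,176). The larger and smaller look-alike plates lie loose on the table. The scene crop agrees with this. I'll go above the nut for a close look.

{"method": "apply_moves", "body": {"targets": [{"translation":[0.37,-0.225,-0.08],"twist":0,"hand":1},{"translation":[0.37,-0.225,-0.08],"twist":0,"hand":1},{"translation":[0.37,-0.225,-0.08],"twist":0,"hand":1},{"translation":[0.37,-0.225,-0.08],"twist":0,"hand":1},{"translation":[0.37,-0.225,-0.08],"twist":0,"hand":1},{"translation":[0.37,-0.225,-0.08],"twist":0,"hand":1},{"translation":[0.37,-0.225,-0.08],"twist":0,"hand":1},{"translation":[0.37,-0.225,-0.08],"twist":0,"hand":1}]}}

```text
time: 1.8
tool_pos: [0.4591, -0.2732, 0.3179]
tool_rot: [0.0, 0.975, 0.22, 0.0]
contact_force: [0.2, -1.2, 0.6]
gripper_width: 0.998
grasp_force: 0.0
```

{"method": "apply_moves", "body": {"targets": [{"translation":[0.36,-0.225,0],"twist":0,"hand":1},{"translation":[0.36,-0.225,0],"twist":0,"hand":1},{"translation":[0.36,-0.225,0],"twist":0,"hand":1},{"translation":[0.36,-0.225,0],"twist":0,"hand":1},{"translation":[0.36,-0.225,0],"twist":0,"hand":1},{"translation":[0.36,-0.225,0],"twist":0,"hand":1},{"translation":[0,0,0],"twist":0,"hand":1}]}}

```text
time: 2.5
tool_pos: [0.597, -0.0562, 0.317]
tool_rot: [-0.001, 0.975, 0.223, 0.0]
contact_force: [-1.2, -0.4, 0.2]
gripper_width: 1.0
grasp_force: 0.0
```

Run:
```python
from h import *
s=state();print(s['time'],s['tool_pos'],s['tool_rot'],s['joint_pos'])
im=snap('wrist','w1.png');cv2.imwrite('pics/w1b.png',cv2.resize(im[:,:,::-1],(800,600)))
for q in ['nut_grip','plate_lug','plate','machine']:
    for r in recognise('wrist',q)[:3]: print(q,np.round(r['point'],4),round(r['score'],2),np.round(proj('wrist',r['point'])))
print(get_calibration('wrist'))
```

```text
2.5 [ 0.59701101 -0.05616122  0.31699671] [-7.11655027e-04  9.74877356e-01  2.22741035e-01  2.57133417e-04] [-2.18504009e-01 -3.70559396e-02  1.59787608e+00  1.50641750e-03
  1.58091818e+00  9.03056839e-01]
nut_grip [0.6453 0.0114 0.1444] 0.83 [214. 107.]
plate_lug [0.6185 0.1695 0.0055] 0.86 [115.  76.]
plate_lug [0.6084 0.007  0.1059] 0.7 [209. 140.]
plate_lug [ 0.4712 -0.0353  0.0076] 0.64 [209. 225.]
plate [ 0.611  -0.0021  0.1035] 0.72 [217. 141.]
plate [ 0.4694 -0.0361  0.0107] 0.72 [209. 227.]
plate [0.6154 0.1656 0.0153] 0.63 [114.  78.]
{'camera_matrix': array([[288.35986391,   0.        , 255.69681347],
       [  0.        , 288.35986391, 195.643385  ],
       [  0.        ,   0.        ,   1.        ]]), 'pose': array([[ 4.28820999e-01,  8.69484791e-01,  2.45170856e-01,
         6.56071703e-01],
       [-9.03389141e-01,  4.12492217e-01,  1.17210200e-01,
        -2.97539591e-02],
       [ 7.81415950e-04, -2.71746884e-01,  9.62368443e-01,
         4.37717322e-01],
       [ 0.00000000e+00,  0.00000000e+00,  0.00000000e+00,
         1.00000000e+00]])}
```

View pics/w1b.png

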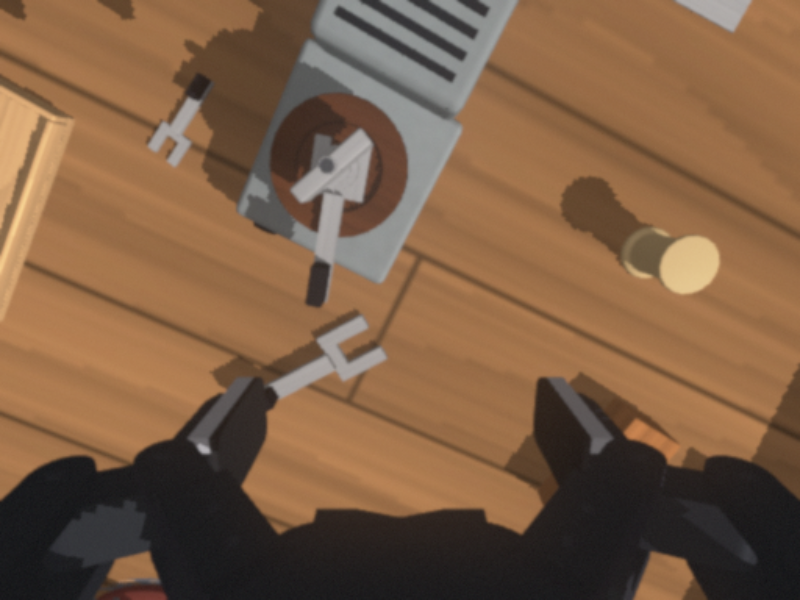

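The wrist view shows the bar from about (301,195) to (365,138), the thread tip at (327,165), and the lug end of the plate's arm at (318,284), in 800x600 pixels.

Run:
```python
from h import *
f=lambda u,v,z: unproj('wrist',(u/1.5625,v/1.5625),z)[:2]
a=f(301,195,.138);b=f(365,138,.138)
print('bar',a,b,(a+b)/2,np.linalg.norm(b-a),np.arctan2(*(b-a)[::-1]))
t=f(327,164,.153);print('tip',t)
l=f(319,270,.125);print('lug',l, np.linalg.norm(l-t),np.arctan2(*(t-l)[::-1]))
w1=f(340,165,.1);print('wheel',w1)
# wheel center from top cam
print('top tip',unproj('top',(100+402/2.6,120+146/2.6),.145))
print('top lug',unproj('top',(100+413/2.6,120+222/2.6),.12))
```

```text
bar [0.61957732 0.02314781] [ 6.68915910e-01 -1.25526179e-05] [0.64424662 0.01156763] 0.05450411525918654 -0.4388831771600929
tip [0.64499713 0.01315317]
lug [ 0.57569216 -0.00530822] 0.0717216898434737 0.2603338609252424
wheel [0.64629514 0.01247057]
top tip [0.64688796 0.00885609 0.145     ]
top lug [ 0.56844754 -0.00497291  0.12      ]
```

{"method": "apply_moves", "body": {"targets": [{"translation":[0.243,-0.135,0.29],"twist":0,"hand":1},{"translation":[0.243,-0.135,0.29],"twist":0,"hand":1},{"translation":[0.243,-0.135,0.29],"twist":0,"hand":1},{"translation":[0,0,0],"twist":-1,"hand":1},{"translation":[0,0,0],"twist":-1,"hand":1},{"translation":[0,0,0],"twist":-1,"hand":1},{"translation":[0,0,0],"twist":-1,"hand":1},{"translation":[0,0,0],"twist":-1,"hand":1}]}}

```text
time: 3.55
tool_pos: [0.6437, 0.0062, 0.2305]
tool_rot: [0.0, 0.89, 0.455, 0.0]
contact_force: [0.0, 0.0, 0.5]
gripper_width: 1.004
grasp_force: 0.0
```

{"method": "apply_moves", "body": {"targets": [{"translation":[0,0,0],"twist":-1,"hand":1},{"translation":[0,0,0],"twist":-1,"hand":1},{"translation":[0,0,0],"twist":-1,"hand":1},{"translation":[0,0,0],"twist":-1,"hand":1},{"translation":[0,0,0],"twist":-1,"hand":1},{"translation":[0,0,0],"twist":-1,"hand":1},{"translation":[0,0,0],"twist":-1,"hand":1},{"translation":[0,0,0],"twist":-1,"hand":1}]}}

```text
time: 4.35
tool_pos: [0.6437, 0.0062, 0.2305]
tool_rot: [0.0, 0.643, 0.766, 0.0]
contact_force: [0.4, -0.4, 0.2]
gripper_width: 0.993
grasp_force: 0.0
```

{"method": "apply_moves", "body": {"targets": [{"translation":[0,0,0],"twist":-1,"hand":0.6},{"translation":[0,0,0],"twist":-1,"hand":0.6},{"translation":[0,0,0],"twist":-1,"hand":0.6},{"translation":[0,0,0],"twist":-1,"hand":0.6},{"translation":[0,0,0],"twist":-1,"hand":0.6},{"translation":[0,0,0],"twist":-1,"hand":0.6},{"translation":[0,0,0],"twist":-1,"hand":0.6},{"translation":[0,0,0],"twist":-1,"hand":0.6}]}}

```text
time: 5.15
tool_pos: [0.6436, 0.0062, 0.2305]
tool_rot: [0.0, 0.294, 0.956, -0.0]
contact_force: [0.6, 0.3, 0.1]
gripper_width: 0.597
grasp_force: 0.0
```

{"method": "apply_moves", "body": {"targets": [{"translation":[0,0,0],"twist":-1,"hand":0.6},{"translation":[0,0,0],"twist":-0.4,"hand":0.6},{"translation":[0,0,0],"twist":0,"hand":0.6}]}}

```text
time: 5.45
tool_pos: [0.6437, 0.0063, 0.2306]
tool_rot: [0.0, 0.228, 0.974, -0.0]
contact_force: [0.2, 0.8, 0.7]
gripper_width: 0.601
grasp_force: 0.0
```

Run:
```python
from h import *
s=state();print(s['time'],s['tool_pos'],s['tool_rot'],s['joint_pos'])
im=snap('wrist','w2.png');cv2.imwrite('pics/w2b.png',cv2.resize(im[:,:,::-1],(800,600)))
for q in ['nut_grip','plate_lug']:
    for r in recognise('wrist',q)[:3]: print(q,np.round(r['point'],4),round(r['score'],2),np.round(proj('wrist',r['point'])))
for z in (.3,.25,.2): print(proj('wrist',np.array([*s['tool_pos'][:2],z-.1]))*1.5625)
```

```text
5.45 [0.64369666 0.0063374  0.23055122] [ 1.42834423e-04  2.27959726e-01  9.73670550e-01 -4.91541287e-05] [-1.05624332e-01  1.10365711e-01  1.59008994e+00 -1.34113072e-04
  1.44086574e+00 -1.21643985e+00]
nut_grip [0.6371 0.018  0.1426] 0.64 [264. 197.]
plate_lug [0.6128 0.1686 0.0045] 0.77 [371.  88.]
plate_lug [0.5951 0.0071 0.1078] 0.7 [229. 148.]
plate_lug [ 0.4721 -0.0371  0.0093] 0.57 [148.  53.]
[394.5104138  379.87058682]
[395.78274779 334.38984772]
[396.58483927 305.71835624]
```

View pics/w2b.png

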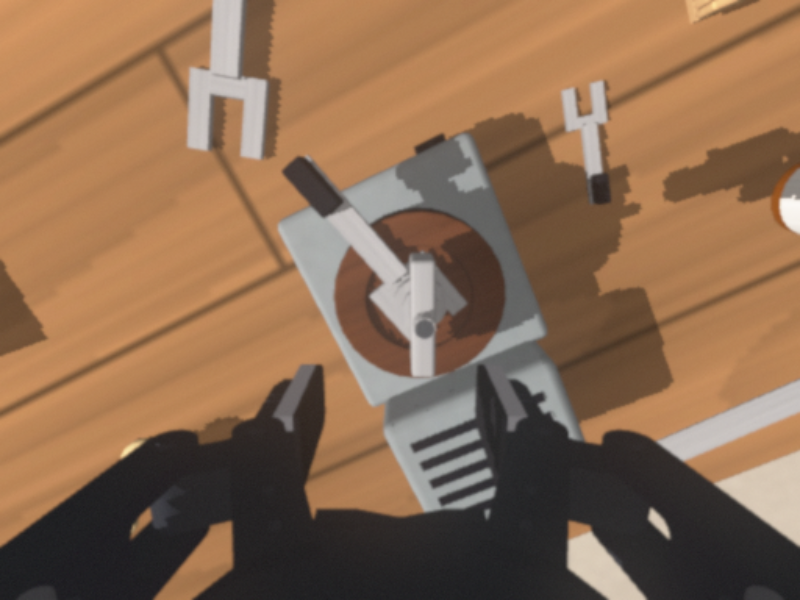

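The bar runs (422,252)-(424,376), aligned with the fingers, and the thread tip is at (425,328). A small sideways correction is needed.

Run:
```python
from h import *
s=state();R=np.zeros((3,3))
w,x,y,z=s['tool_rot']
from scipy.spatial.transform import Rotation as Ro
R=Ro.from_quat([x,y,z,w]).as_matrix()
f=lambda u,v,z: unproj('wrist',(u/1.5625,v/1.5625),z)
a=f(422.5,252,.142);b=f(423.5,375,.142);t=f(425,326,.154)
l=f(298,170,.125);l2=f(325,200,.125)
for n,p in dict(a=a,b=b,t=t,l=l).items(): print(n,p,R.T@(p-s['tool_pos']))
print(np.linalg.norm(b-a), (a+b)/2)
```

```text
a [0.61534329 0.03423978 0.142     ] [0.03763118 0.01181644 0.08842157]
b [0.67169315 0.00791094 0.142     ] [-0.02455026  0.01322487  0.08843176]
t [0.64474822 0.02084669 0.154     ] [0.00533475 0.01286186 0.07642688]
l [ 0.55592121 -0.00272408  0.125     ] [ 0.07448449 -0.0476765   0.10541375]
0.062197384316253226 [0.64351822 0.02107536 0.142     ]
```

{"method": "apply_moves", "body": {"targets": [{"translation":[0.04,0.1,0.4],"twist":0,"hand":0.5},{"translation":[0,0,0.4],"twist":0,"hand":0.5},{"translation":[0,0,0],"twist":0,"hand":0.4}]}}

```text
time: 5.9
tool_pos: [0.6403, 0.0188, 0.1431]
tool_rot: [-0.006, 0.227, 0.974, -0.001]
contact_force: [-2.0, -0.0, -0.7]
gripper_width: 0.399
grasp_force: 0.0
```

Run:
```python
from h import *
s=state();print(s['time'],s['tool_pos'],s['tool_rot'],s['joint_pos'],s['contact_force'])
im=snap('wrist','w3.png');cv2.imwrite('pics/w3b.png',cv2.resize(im[:,:,::-1],(800,600)))
```

```text
5.9 [0.64032778 0.01876432 0.14309137] [-6.34967591e-03  2.27163255e-01  9.73835528e-01 -9.49160399e-04] [-8.67620885e-02  1.84195700e-01  1.65963404e+00 -7.94120476e-05
  1.31060322e+00 -1.19920030e+00] [-2.01033799 -0.04929964 -0.74142414]
```

View pics/w3b.png

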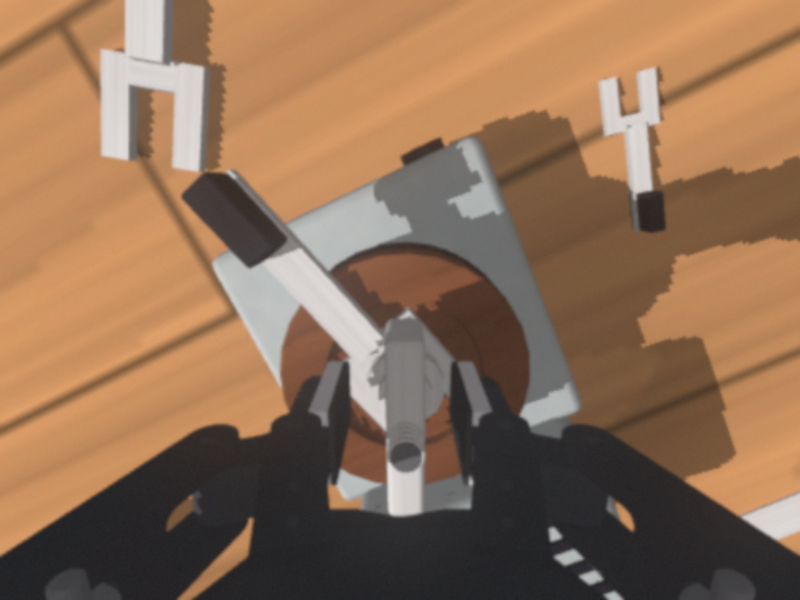

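The bar sits between the open fingers, at column 404 against a finger midpoint near 401, with the tip at (405,457). I'll solve for the spindle axis using all the views.

Run:
```python
from h import *
f=lambda u,v,z: unproj('wrist',(u/1.5625,v/1.5625),z)
t3=f(405,457,.154)[:2];s=state();T3=s['tool_pos'][:2]
print('t3',t3, 'camtilt', s['tool_rot'])
yaw=lambda q: np.arctan2(2*q[1]*q[2],q[1]**2-q[2]**2)
obs=[((.6450,.0132),(0,.9749,.2227,0)),((.64475,.02085),(0,.228,.9737,0)),(t3,s['tool_rot'])]
A=[];B=[]
for o,q in obs:
    a=yaw(q);x=np.array([np.cos(a),np.sin(a)]);y=np.array([np.sin(a),-np.cos(a)])
    A.append(np.c_[np.eye(2),x,y]);B+=list(o)
r=np.linalg.lstsq(np.vstack(A),np.array(B),rcond=None);print(r[0],r[1])
d=r[0][:2]-T3;print('tool d',x@d,y@d)
```

```text
t3 [0.64967716 0.01810277] camtilt [-3.67337343e-03  2.27189979e-01  9.73843359e-01 -5.75148477e-04]
[ 0.64457562  0.01687915 -0.00121399  0.00349623] [1.59450319e-05]
tool d -0.002714664265537653 -0.0004767340663204754
```

{"method": "apply_moves", "body": {"targets": [{"translation":[-0.035,0.005,0.06],"twist":0,"hand":0.4},{"translation":[0,0,0],"twist":0,"hand":0.4},{"translation":[0,0,0],"twist":0,"hand":0},{"translation":[0,0,0],"twist":0,"hand":0},{"translation":[0,0,0],"twist":0,"hand":0},{"translation":[0,0,0],"twist":0,"hand":0},{"translation":[0,0,0],"twist":0,"hand":0}]}}

```text
time: 6.65
tool_pos: [0.649, 0.0166, 0.1465]
tool_rot: [0.001, 0.227, 0.974, -0.001]
contact_force: [-1.5, -3.6, 6.4]
gripper_width: 0.12
grasp_force: 61.5
```

Run:
```python
from h import *
s=state();print(s)
```

```text
{'time': 6.65, 'joint_pos': array([-8.83540775e-02,  1.91205924e-01,  1.64555129e+00, -1.49244263e-03,
        1.30208759e+00, -1.20113993e+00]), 'joint_vel': array([ 1.20828026e-03, -7.40203328e-04, -3.42300093e-05, -1.48488585e-03,
        2.15264889e-03, -5.06089994e-05]), 'joint_efforts': array([  1.79426417, -39.54215169, -32.34320641,   0.890244  ,
        -0.45846879,   0.19536642]), 'tool_pos': array([0.64904321, 0.0166233 , 0.14649123]), 'tool_rot': array([ 1.46125328e-03,  2.26816591e-01,  9.73936255e-01, -5.19999285e-04]), 'contact_force': array([-1.45227618, -3.62485911,  6.39270382]), 'ft_torque': array([-0.49687118,  0.33157064,  0.22244242]), 'grasp_force': 61.473864912986755, 'gripper_width': 0.1197446283079302}
```

{"method": "apply_moves", "body": {"targets": [{"translation":[0,0,-0.0016],"twist":1,"hand":0},{"translation":[0,0,-0.0016],"twist":1,"hand":0},{"translation":[0,0,-0.0016],"twist":1,"hand":0},{"translation":[0,0,-0.0016],"twist":1,"hand":0},{"translation":[0,0,-0.0016],"twist":1,"hand":0},{"translation":[0,0,-0.0016],"twist":1,"hand":0}]}}

```text
time: 7.25
tool_pos: [0.6483, 0.0157, 0.1474]
tool_rot: [0.001, 0.506, 0.862, -0.001]
contact_force: [-5.3, -5.6, 7.7]
gripper_width: 0.126
grasp_force: 61.7
```

```bash
cat >> h.py <<'E'
def st():
    s=state();np.set_printoptions(precision=4,suppress=True)
    q=s['tool_rot'];a=np.arctan2(2*q[1]*q[2],q[1]**2-q[2]**2);x=np.array([np.cos(a),np.sin(a)]);y=np.array([np.sin(a),-np.cos(a)])
    F=s['contact_force'][:2]
    print('t',s['time'],'tcp',s['tool_pos'],'yaw %.3f'%a,'j',s['joint_pos'],'F',s['contact_force'],'Ftool',x@F,y@F,'M',s['ft_torque'],'w %.3f'%s['gripper_width'],s['grasp_force'])
    return s,a,x,y
E
python3 -c "
from h import *
st()"
```

```text
t 7.25 tcp [0.6483 0.0157 0.1474] yaw 2.080 j [-0.089   0.1901  1.6453 -0.0037  1.3055 -0.5971] F [-5.3423 -5.63    7.6669] Ftool -2.3122898995422254 -7.408818070729507 M [-0.9149  0.8347  0.2001] w 0.126 61.72020077705383
```

{"method": "apply_moves", "body": {"targets": [{"translation":[0,0,-0.0016],"twist":1,"hand":0},{"translation":[0,0,-0.0016],"twist":1,"hand":0},{"translation":[0,0,-0.0016],"twist":1,"hand":0},{"translation":[0,0,-0.0016],"twist":1,"hand":0},{"translation":[0,0,-0.0016],"twist":1,"hand":0},{"translation":[0,0,-0.0016],"twist":1,"hand":0},{"translation":[0,0,-0.0016],"twist":1,"hand":0},{"translation":[0,0,-0.0016],"twist":1,"hand":0}]}}

```text
time: 8.05
tool_pos: [0.6469, 0.0155, 0.1485]
tool_rot: [0.001, 0.802, 0.597, -0.003]
contact_force: [-10.6, -6.0, 9.7]
gripper_width: 0.125
grasp_force: 62.2
```

```bash
python3 -c "
from h import *
st()"
```

```text
t 8.05 tcp [0.6469 0.0155 0.1485] yaw 1.280 j [-0.0892  0.1882  1.6453 -0.0046  1.3115  0.2029] F [-10.59    -5.9759   9.7473] Ftool -8.761618915227476 -8.431654231776575 M [-1.1051  1.7503  0.1905] w 0.125 62.1628475189209
```

{"method": "apply_moves", "body": {"targets": [{"translation":[-0.015,-0.015,-0.01],"twist":1,"hand":0},{"translation":[0,0,-0.0016],"twist":1,"hand":0},{"translation":[0,0,-0.0016],"twist":1,"hand":0},{"translation":[0,0,-0.0016],"twist":1,"hand":0},{"translation":[0,0,-0.0016],"twist":1,"hand":0},{"translation":[0,0,-0.0016],"twist":1,"hand":0},{"translation":[0,0,-0.0016],"twist":1,"hand":0},{"translation":[0,0,-0.0016],"twist":1,"hand":0}]}}

```text
time: 8.85
tool_pos: [0.6453, 0.0162, 0.1499]
tool_rot: [-0.0, 0.971, 0.238, -0.001]
contact_force: [-7.6, -0.4, 7.5]
gripper_width: 0.121
grasp_force: 61.7
```

{"method": "apply_moves", "body": {"targets": [{"translation":[0,0,-0.0016],"twist":1,"hand":0},{"translation":[0,0,-0.0016],"twist":1,"hand":0},{"translation":[0,0,-0.0016],"twist":1,"hand":0},{"translation":[0,0,-0.0016],"twist":1,"hand":0},{"translation":[0,0,-0.0016],"twist":1,"hand":0},{"translation":[0,0,-0.0016],"twist":1,"hand":0},{"translation":[0,0,-0.0016],"twist":1,"hand":0},{"translation":[0,0,-0.0016],"twist":1,"hand":0}]}}

```text
time: 9.65
tool_pos: [0.6451, 0.0177, 0.1512]
tool_rot: [-0.001, 0.987, -0.159, -0.002]
contact_force: [-7.0, 2.9, 6.9]
gripper_width: 0.126
grasp_force: 61.7
```

```bash
python3 -c "
from h import *
st()"
```

```text
t 9.65 tcp [0.6451 0.0177 0.1512] yaw -0.320 j [-0.0887  0.1813  1.6485  0.0022  1.3154  1.8011] F [-6.9937  2.9286  6.8714] Ftool -7.5596564176015 -0.583586899832573 M [0.4942 1.3583 0.2374] w 0.126 61.709253787994385
```

{"method": "apply_moves", "body": {"targets": [{"translation":[-0.01,0,-0.0016],"twist":1,"hand":0},{"translation":[0,0,-0.0016],"twist":1,"hand":0},{"translation":[0,0,-0.0016],"twist":1,"hand":0},{"translation":[0,0,-0.0016],"twist":1,"hand":0},{"translation":[0,0,-0.0016],"twist":1,"hand":0},{"translation":[0,0,-0.0016],"twist":1,"hand":0}]}}

```text
time: 10.25
tool_pos: [0.6455, 0.0187, 0.1523]
tool_rot: [-0.002, 0.896, -0.444, -0.001]
contact_force: [-2.9, 4.4, 4.4]
gripper_width: 0.127
grasp_force: 61.3
```

{"method": "apply_moves", "body": {"targets": [{"translation":[0,0,-0.0016],"twist":1,"hand":0},{"translation":[0,0,-0.0016],"twist":1,"hand":0},{"translation":[0,0,-0.0016],"twist":1,"hand":0},{"translation":[0,0,-0.0016],"twist":1,"hand":0},{"translation":[0,0,-0.0016],"twist":1,"hand":0},{"translation":[0,0,0],"twist":0.5,"hand":0}]}}

```text
time: 10.85
tool_pos: [0.6464, 0.0192, 0.1532]
tool_rot: [-0.003, 0.742, -0.67, -0.0]
contact_force: [1.7, 5.4, 3.4]
gripper_width: 0.124
grasp_force: 61.1
```

```bash
python3 -c "
from h import *
st()"
```

```text
t 10.85 tcp [0.6464 0.0192 0.1532] yaw -1.468 j [-0.0874  0.1783  1.6483  0.0054  1.3118  2.9502] F [1.6653 5.3604 3.4236] Ftool -5.161762736900163 -2.2053963905328677 M [ 1.1597 -0.0915  0.2271] w 0.124 61.07610583305359
```

{"method": "apply_moves", "body": {"targets": [{"translation":[0,0,0],"twist":0,"hand":0.4},{"translation":[0,0,0],"twist":0,"hand":0.4},{"translation":[0,0,-0.3],"twist":0,"hand":0.4},{"translation":[0,0,-0.3],"twist":-1,"hand":0.4},{"translation":[0,0,0],"twist":-1,"hand":0.4},{"translation":[0,0,0],"twist":-1,"hand":0.4},{"translation":[0,0,0],"twist":-1,"hand":0.4},{"translation":[0,0,0],"twist":-1,"hand":0.4}]}}

```text
time: 11.65
tool_pos: [0.6451, 0.0164, 0.2114]
tool_rot: [0.0, 0.887, -0.463, -0.0]
contact_force: [0.4, 0.1, 1.7]
gripper_width: 0.406
grasp_force: 0.0
```

{"method": "apply_moves", "body": {"targets": [{"translation":[0,0,0],"twist":-1,"hand":0.4},{"translation":[0,0,0],"twist":-1,"hand":0.4},{"translation":[0,0,0],"twist":-1,"hand":0.4},{"translation":[0,0,0],"twist":-1,"hand":0.4},{"translation":[0,0,0],"twist":-1,"hand":0.4},{"translation":[0,0,0],"twist":-1,"hand":0.4},{"translation":[0,0,0],"twist":-1,"hand":0.4},{"translation":[0,0,0],"twist":-1,"hand":0.4}]}}

```text
time: 12.45
tool_pos: [0.6451, 0.0164, 0.2113]
tool_rot: [0.0, 0.997, -0.081, -0.0]
contact_force: [-0.8, -0.0, 0.4]
gripper_width: 0.399
grasp_force: 0.0
```

{"method": "apply_moves", "body": {"targets": [{"translation":[0,0,0],"twist":-1,"hand":0.4},{"translation":[0,0,0],"twist":-1,"hand":0.4},{"translation":[0,0,0],"twist":-1,"hand":0.4},{"translation":[0,0,0],"twist":-1,"hand":0.4},{"translation":[0,0,0],"twist":-1,"hand":0.4},{"translation":[0,0,0],"twist":-1,"hand":0.4},{"translation":[0,0,0],"twist":-1,"hand":0.4},{"translation":[0,0,0],"twist":-1,"hand":0.4}]}}

```text
time: 13.25
tool_pos: [0.6451, 0.0164, 0.2113]
tool_rot: [-0.0, 0.95, 0.314, -0.0]
contact_force: [-0.3, 0.6, 0.0]
gripper_width: 0.4
grasp_force: 0.0
```

{"method": "apply_moves", "body": {"targets": [{"translation":[0,0,0],"twist":-1,"hand":0.4},{"translation":[0,0,0],"twist":-1,"hand":0.4},{"translation":[0,0,0],"twist":-1,"hand":0.4},{"translation":[0,0,0],"twist":-1,"hand":0.4},{"translation":[0,0,0],"twist":-1,"hand":0.4},{"translation":[0,0,0],"twist":-1,"hand":0.4},{"translation":[0,0,0],"twist":-1,"hand":0.4},{"translation":[0,0,0],"twist":-1,"hand":0.4}]}}

```text
time: 14.05
tool_pos: [0.6451, 0.0164, 0.2113]
tool_rot: [-0.0, 0.752, 0.659, -0.0]
contact_force: [0.3, 0.3, 0.8]
gripper_width: 0.399
grasp_force: 0.0
```

{"method": "apply_moves", "body": {"targets": [{"translation":[0,0,0],"twist":-1,"hand":0.4},{"translation":[0,0,0],"twist":-1,"hand":0.4},{"translation":[0,0,0],"twist":-0.4,"hand":0.4},{"translation":[0,0,0],"twist":0,"hand":0.4}]}}

```text
time: 14.45
tool_pos: [0.6451, 0.0164, 0.2113]
tool_rot: [-0.0, 0.67, 0.743, -0.0]
contact_force: [-0.4, 0.9, -0.0]
gripper_width: 0.399
grasp_force: 0.0
```

Run:
```python
from h import *
st();im=snap('wrist','w4.png');cv2.imwrite('pics/w4b.png',cv2.resize(im[:,:,::-1],(800,600)))
f=lambda u,v,z: unproj('wrist',(u/1.5625,v/1.5625),z)
```

```text
t 14.45 tcp [0.6451 0.0164 0.2113] yaw 1.674 j [-0.0897  0.1281  1.6035 -0.0001  1.4107 -0.1925] F [-0.4453  0.8714 -0.0283] Ftool 0.9124841165124149 -0.35354476534199797 M [-0.0088  0.0091  0.0091] w 0.399 0.0
```

View pics/w4b.png

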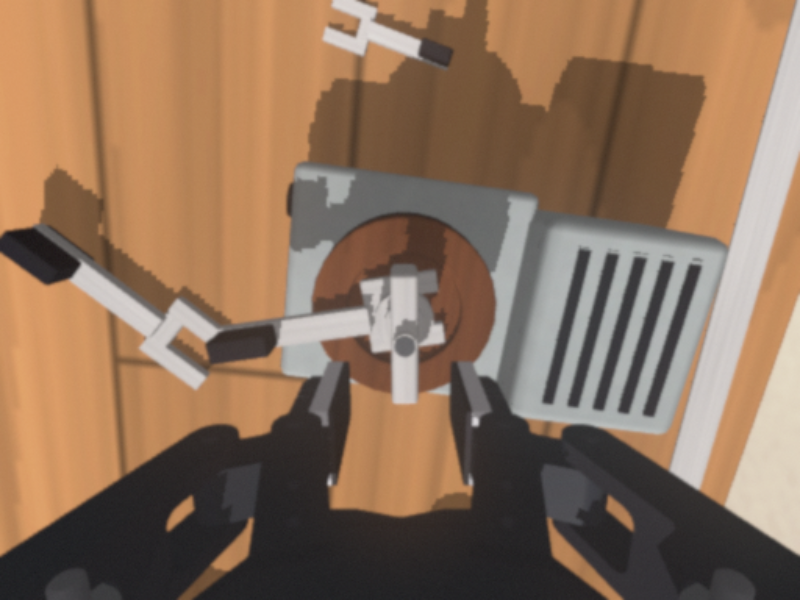

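The bar is aligned at column 404 between the fingers, so I can grip it again here. The lug shows near (242,342).

{"method": "apply_moves", "body": {"targets": [{"translation":[0,0.005,0.29],"twist":0,"hand":0.4},{"translation":[0,0,0.28],"twist":0,"hand":0.4},{"translation":[0,0,0],"twist":0,"hand":0.4},{"translation":[0,0,0],"twist":0,"hand":0},{"translation":[0,0,0],"twist":0,"hand":0},{"translation":[0,0,0],"twist":0,"hand":0},{"translation":[0,0,0],"twist":0,"hand":0},{"translation":[0,0,0],"twist":0,"hand":0}]}}

```text
time: 15.3
tool_pos: [0.6468, 0.0167, 0.1562]
tool_rot: [0.001, 0.67, 0.743, 0.001]
contact_force: [2.5, -0.3, 1.3]
gripper_width: 0.123
grasp_force: 61.8
```

{"method": "apply_moves", "body": {"targets": [{"translation":[0,0,-0.0016],"twist":1,"hand":0},{"translation":[0,0,-0.0016],"twist":1,"hand":0},{"translation":[0,0,-0.0016],"twist":1,"hand":0},{"translation":[0,0,-0.0016],"twist":1,"hand":0},{"translation":[0,0,-0.0016],"twist":1,"hand":0},{"translation":[0,0,-0.0016],"twist":1,"hand":0},{"translation":[0,0,-0.0016],"twist":1,"hand":0},{"translation":[0,0,-0.0016],"twist":1,"hand":0}]}}

```text
time: 16.1
tool_pos: [0.6464, 0.0169, 0.1574]
tool_rot: [0.0, 0.907, 0.421, 0.001]
contact_force: [0.5, 0.4, 1.6]
gripper_width: 0.124
grasp_force: 62.0
```

{"method": "apply_moves", "body": {"targets": [{"translation":[0,0,-0.0016],"twist":1,"hand":0},{"translation":[0,0,-0.0016],"twist":1,"hand":0},{"translation":[0,0,-0.0016],"twist":1,"hand":0},{"translation":[0,0,-0.0016],"twist":1,"hand":0},{"translation":[0,0,-0.0016],"twist":1,"hand":0},{"translation":[0,0,-0.0016],"twist":1,"hand":0},{"translation":[0,0,-0.0016],"twist":1,"hand":0},{"translation":[0,0,-0.0016],"twist":1,"hand":0}]}}

```text
time: 16.9
tool_pos: [0.6463, 0.0173, 0.1587]
tool_rot: [-0.001, 0.999, 0.035, 0.001]
contact_force: [0.5, 2.1, 0.5]
gripper_width: 0.123
grasp_force: 62.1
```

Run:
```python
from h import *
st()
# lug from w4 (saved pose: tcp .6451,.0164 yaw 1.674), relative to spindle pixel
```

```text
t 16.9 tcp [0.6463 0.0173 0.1587] yaw 0.070 j [-0.0888  0.174   1.6436  0.0013  1.3227  1.4117] F [0.4851 2.1295 0.4551] Ftool 0.6328311789617321 -2.090374908526711 M [0.3914 0.0406 0.1996] w 0.123 62.07261085510254
```

{"method": "apply_moves", "body": {"targets": [{"translation":[0,0,-0.0016],"twist":1,"hand":0},{"translation":[0,0,-0.0016],"twist":1,"hand":0},{"translation":[0,0,-0.0016],"twist":1,"hand":0},{"translation":[0,0,-0.0016],"twist":1,"hand":0},{"translation":[0,0,0],"twist":0,"hand":0.45},{"translation":[0,0,0],"twist":0,"hand":0.45},{"translation":[0,0,-0.35],"twist":0,"hand":0.45},{"translation":[0,0,-0.35],"twist":0,"hand":0.45}]}}

```text
time: 17.7
tool_pos: [0.6446, 0.0166, 0.2268]
tool_rot: [0.0, 0.987, -0.162, -0.002]
contact_force: [0.9, -0.6, 0.7]
gripper_width: 0.449
grasp_force: 0.0
```

{"method": "apply_moves", "body": {"targets": [{"translation":[0,0,0],"twist":-1,"hand":0.45},{"translation":[0,0,0],"twist":-1,"hand":0.45},{"translation":[0,0,0],"twist":-1,"hand":0.45},{"translation":[0,0,0],"twist":-1,"hand":0.45},{"translation":[0,0,0],"twist":-1,"hand":0.45},{"translation":[-0.4,0,0],"twist":-0.3,"hand":0.45},{"translation":[-0.4,0,0],"twist":0,"hand":0.45},{"translation":[0,0,0],"twist":0,"hand":0.45}]}}

```text
time: 18.5
tool_pos: [0.5629, 0.0014, 0.2258]
tool_rot: [-0.0, 0.995, 0.102, -0.003]
contact_force: [0.4, -0.4, -0.1]
gripper_width: 0.452
grasp_force: 0.0
```

{"method": "apply_moves", "body": {"targets": [{"translation":[0,0,0],"twist":0,"hand":0.45},{"translation":[0,0,0],"twist":0,"hand":0.45}]}}

```text
time: 18.7
tool_pos: [0.5682, 0.0016, 0.2288]
tool_rot: [0.0, 0.995, 0.102, 0.001]
contact_force: [0.3, 0.3, -0.5]
gripper_width: 0.451
grasp_force: 0.0
```

Run:
```python
from h import *
st();im=snap('wrist','w5.png');cv2.imwrite('pics/w5b.png',cv2.resize(im[:,:,::-1],(800,600)))
print(proj('wrist',[.6466,.0172,.154])*1.5625)
for q in ['plate_lug','plate']:
    for r in recognise('wrist',q)[:3]: print(q,np.round(r['point'],4),round(r['score'],2),np.round(proj('wrist',r['point'])*1.5625))
```

```text
t 18.7 tcp [0.5682 0.0016 0.2288] yaw 0.204 j [-0.1281 -0.0669  1.7731 -0.      1.4336  1.2384] F [ 0.3005  0.3318 -0.5348] Ftool 0.3615390124575907 -0.2639508075794563 M [-0.0128 -0.0278 -0.0063] w 0.451 0.0
[405.8821 149.1513]
plate_lug [ 0.4535 -0.0218  0.0159] 0.87 [401. 413.]
plate_lug [0.6109 0.0069 0.1059] 0.86 [410. 228.]
plate [0.6097 0.0014 0.1042] 0.66 [419. 232.]
plate [ 0.4538 -0.0256  0.0191] 0.65 [406. 415.]
plate [0.6172 0.1659 0.0115] 0.64 [190. 159.]
```

View pics/w5b.png

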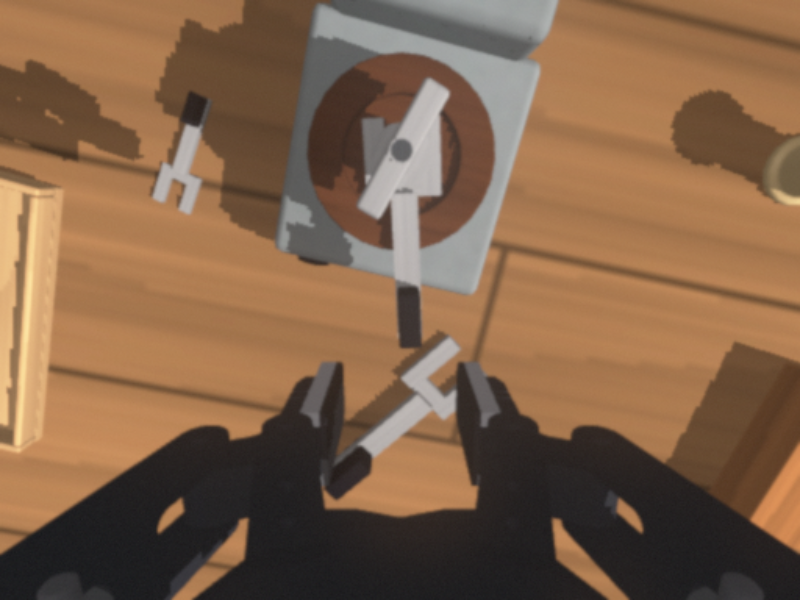

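The wrist view shows the lug from (397,290) to (421,346), centred near (410,317). The spindle tip is at (401,150) against a predicted (406,149), so I'll apply that 5 px bias.

Run:
```python
from h import *
s,a,x,y=st()
f=lambda u,v,z: unproj('wrist',((u+5)/1.5625,(v-1)/1.5625),z)[:2]
S=np.array([.6466,.0172])
def rep(n,p): d=p-s['tool_pos'][:2];print(n,p,'tool',x@d,y@d)
l=f(410.5,318,.123);e=f(412,345,.122);i=f(407,289,.123);ar=f(402.5,196,.107);ar2=f(406.5,285,.107)
for n,p in dict(l=l,e=e,i=i,ar=ar,ar2=ar2).items():rep(n,p)
an=lambda p,q:np.arctan2(*(q-p)[::-1])
print(np.linalg.norm(S-l),an(l,S),an(ar2,ar),an(e,i))
```

```text
t 18.85 tcp [0.5683 0.0017 0.2284] yaw 0.204 j [-0.1279 -0.0659  1.7728 -0.      1.4338  1.2386] F [-0.7339 -0.0114 -0.3135] Ftool -0.7209453672137237 -0.13770917706801375 M [-0.0082 -0.0058  0.0047] w 0.447 0.0
l [ 0.5679 -0.005 ] tool -0.0017612102529822697 0.0065119759124287226
e [ 0.553  -0.0091] tool -0.017205177503743143 0.007511071727444716
i [0.5828 0.0001] tool 0.013864117701685387 0.004547249485163934
ar [0.6274 0.0117] tool 0.05987727823748075 0.0022641088088850196
ar2 [ 0.5813 -0.0004] tool 0.01229903366465324 0.004729290619839799
0.0817757769965986 0.27474451605570366 0.2560760160473484 0.29941523298933603
```

{"method": "apply_moves", "body": {"targets": [{"translation":[-0.02,0.065,0.36],"twist":-0.65,"hand":0.45},{"translation":[0,0,0.37],"twist":0,"hand":0.45},{"translation":[0,0,0.37],"twist":0,"hand":0.35},{"translation":[0,0,0],"twist":0,"hand":0.35},{"translation":[0,0,0],"twist":0,"hand":0.35}]}}

```text
time: 19.35
tool_pos: [0.5669, -0.0049, 0.1179]
tool_rot: [-0.0, 0.991, 0.134, -0.001]
contact_force: [0.6, 0.2, 0.7]
gripper_width: 0.346
grasp_force: 0.0
```

Run:
```python
from h import *
st();im=snap('wrist','w6.png');cv2.imwrite('pics/w6b.png',cv2.resize(im[:,:,::-1],(800,600)))
```

```text
t 19.35 tcp [ 0.5669 -0.0049  0.1179] yaw 0.269 j [-0.14    0.0389  1.8628 -0.      1.2411  1.1617] F [0.6218 0.1928 0.7007] Ftool 0.6507094379577116 -0.020490936432996966 M [-0.0132 -0.0095  0.0072] w 0.346 0.0
```

View pics/w6b.png

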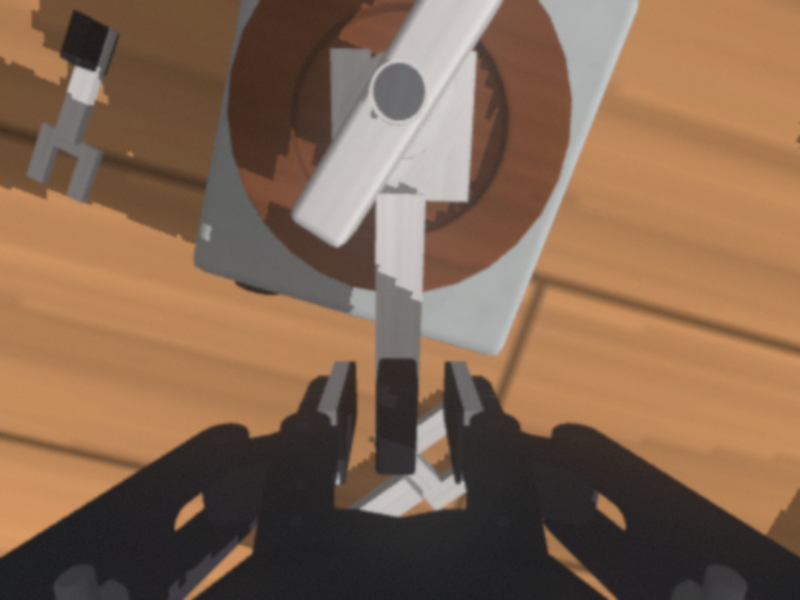

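The lug is centred between the pads and aligned with them. Next I close, then lift about 7.5 mm.

{"method": "apply_moves", "body": {"targets": [{"translation":[0,0,0],"twist":0,"hand":0},{"translation":[0,0,0],"twist":0,"hand":0},{"translation":[0,0,0],"twist":0,"hand":0},{"translation":[0,0,0],"twist":0,"hand":0},{"translation":[0,0,0],"twist":0,"hand":0}]}}

```text
time: 19.9
tool_pos: [0.5685, -0.0052, 0.1204]
tool_rot: [0.001, 0.991, 0.134, 0.003]
contact_force: [0.3, 0.3, 6.6]
gripper_width: 0.138
grasp_force: 60.3
```

{"method": "apply_moves", "body": {"targets": [{"translation":[0,0,-0.025],"twist":0,"hand":0},{"translation":[0,0,-0.025],"twist":0,"hand":0},{"translation":[0,0,-0.025],"twist":0,"hand":0},{"translation":[0,0,0],"twist":0,"hand":0},{"translation":[0,0,0],"twist":0,"hand":0}]}}

```text
time: 20.4
tool_pos: [0.5661, -0.005, 0.1249]
tool_rot: [-0.0, 0.991, 0.134, -0.001]
contact_force: [-0.2, -0.4, -1.9]
gripper_width: 0.138
grasp_force: 59.4
```

Run:
```python
from h import *
st()
```

```text
t 20.4 tcp [ 0.5661 -0.005   0.1249] yaw 0.269 j [-0.1403  0.0289  1.8604 -0.0001  1.2538  1.1618] F [-0.2218 -0.4201 -1.8934] Ftool -0.3253706308593494 0.3461019646162999 M [-0.083  -0.0349 -0.0082] w 0.138 59.43094253540039
```

{"method": "apply_moves", "body": {"targets": [{"translation":[0,0,-0.025],"twist":0,"hand":0},{"translation":[0,0,0],"twist":0,"hand":0},{"translation":[0,0,0],"twist":0,"hand":0}]}}

```text
time: 20.7
tool_pos: [0.5664, -0.005, 0.1278]
tool_rot: [-0.0, 0.991, 0.134, -0.0]
contact_force: [-0.1, 0.0, -1.7]
gripper_width: 0.141
grasp_force: 59.4
```

Run:
```python
from h import *
st(); snap('wrist','w7.png'); a=cv2.imread('pics/w6.png');b=cv2.imread('pics/w7.png')
im=np.hstack([x[:260,130:380] for x in (a,b)]);cv2.imwrite('pics/w7b.png',cv2.resize(im,None,fx=1.6,fy=1.6,interpolation=2))
```

```text
t 20.7 tcp [ 0.5664 -0.005   0.1278] yaw 0.269 j [-0.1402  0.0257  1.8583  0.0001  1.2582  1.1617] F [-0.1311  0.0079 -1.6781] Ftool -0.12427906466083716 -0.0424428325213942 M [-0.0123  0.0297  0.0194] w 0.141 59.38093364238739
```

View pics/w7b.png

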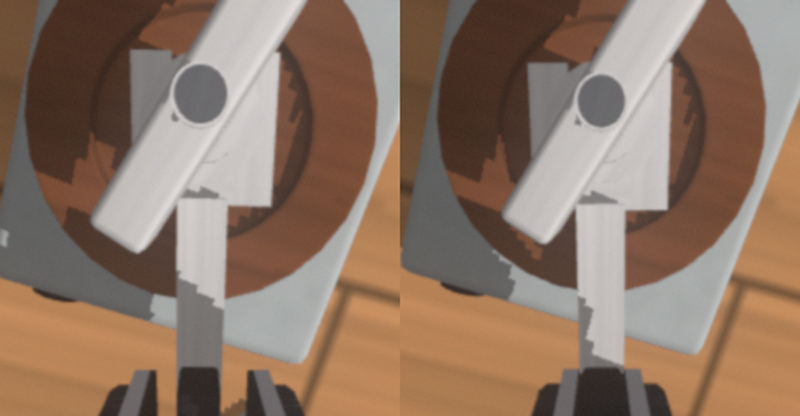

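The plate is raised out of its recess and hangs free, reading 1.7 N. I'll draw it off slowly along -x.

{"method": "apply_moves", "body": {"targets": [{"translation":[-0.04,0,0],"twist":0,"hand":0},{"translation":[-0.07,0,0],"twist":0,"hand":0},{"translation":[-0.1,0,0],"twist":0,"hand":0},{"translation":[-0.1,0,0],"twist":0,"hand":0}]}}

```text
time: 21.15
tool_pos: [0.5357, -0.0135, 0.1278]
tool_rot: [-0.0, 0.991, 0.134, -0.0]
contact_force: [-0.1, 0.2, -1.0]
gripper_width: 0.142
grasp_force: 59.4
```

{"method": "apply_moves", "body": {"targets": [{"translation":[-0.1,0,0],"twist":0,"hand":0},{"translation":[-0.1,0,0],"twist":0,"hand":0},{"translation":[-0.1,0,0],"twist":0,"hand":0},{"translation":[-0.08,0,0],"twist":0,"hand":0},{"translation":[-0.05,0,0],"twist":0,"hand":0},{"translation":[0,0,0],"twist":0,"hand":0}]}}

```text
time: 21.75
tool_pos: [0.4947, -0.0248, 0.1279]
tool_rot: [0.0, 0.991, 0.134, 0.0]
contact_force: [0.4, 0.2, -2.7]
gripper_width: 0.141
grasp_force: 59.4
```

Run:
```python
from h import *
st(); snap('wrist','w8.png'); im=grab_frame('top')
for q in ['tray']:
    m=regions_of('top',q)[0]['pixels']
    c=max(cv2.findContours(m.astype(np.uint8),0,2)[0],key=cv2.contourArea)
    r=cv2.boxPoints(cv2.minAreaRect(c));w=np.array([unproj('top',p,.025)[:2] for p in r]);print(r,w,w.mean(0))
print(recognise('wrist','tray')[:1],recognise('wrist','nut_grip')[:1])
```

```text
t 21.75 tcp [ 0.4947 -0.0248  0.1279] yaw 0.268 j [-0.2005 -0.1491  2.0246  0.      1.266   1.1019] F [ 0.4449  0.154  -2.729 ] Ftool 0.46977720659158917 -0.030497619761910635 M [-0.0187  0.0728  0.0108] w 0.141 59.386698603630066
[[108.4559 269.9645]
 [118.6204 195.9087]
 [173.0076 203.3736]
 [162.843  277.4294]] [[0.3745 0.4368]
 [0.597  0.4236]
 [0.5787 0.2563]
 [0.3575 0.2737]] [0.4769 0.3476]
[] []
```

The plate came off cleanly. Now I lift it, carry it to the tray and align it with the tray.

{"method": "apply_moves", "body": {"targets": [{"translation":[-0.05,0,-0.15],"twist":0,"hand":0},{"translation":[0,0,-0.2],"twist":0,"hand":0},{"translation":[0,-0.1,-0.1],"twist":0,"hand":0},{"translation":[0.03,-0.2,0],"twist":0,"hand":0},{"translation":[0.03,-0.24,0],"twist":0,"hand":0},{"translation":[0.03,-0.24,0],"twist":0,"hand":0},{"translation":[0.03,-0.24,0],"twist":0,"hand":0},{"translation":[0.03,-0.24,0],"twist":0,"hand":0}]}}

```text
time: 22.8
tool_pos: [0.471, 0.1011, 0.1728]
tool_rot: [-0.0, 0.991, 0.134, -0.0]
contact_force: [-0.3, 0.9, -1.9]
gripper_width: 0.136
grasp_force: 59.4
```

{"method": "apply_moves", "body": {"targets": [{"translation":[0.03,-0.24,0],"twist":0,"hand":0},{"translation":[0.03,-0.24,0],"twist":0,"hand":0},{"translation":[0.03,-0.24,0],"twist":0,"hand":0},{"translation":[0.03,-0.24,0],"twist":0,"hand":0},{"translation":[0.03,-0.24,0],"twist":0,"hand":0},{"translation":[0.03,-0.24,0],"twist":0,"hand":0},{"translation":[0.03,-0.24,0],"twist":0,"hand":0},{"translation":[0.03,-0.24,0],"twist":0,"hand":0}]}}

```text
time: 23.6
tool_pos: [0.4428, 0.2926, 0.1727]
tool_rot: [-0.0, 0.991, 0.134, -0.0]
contact_force: [-0.9, -0.1, -2.2]
gripper_width: 0.143
grasp_force: 59.4
```

{"method": "apply_moves", "body": {"targets": [{"translation":[0.03,-0.24,0],"twist":0,"hand":0},{"translation":[0.03,-0.2,0],"twist":0,"hand":0},{"translation":[0,-0.1,0],"twist":0.8,"hand":0},{"translation":[0,0,0],"twist":0.9,"hand":0},{"translation":[0,0,0],"twist":0.9,"hand":0},{"translation":[0,0,0],"twist":0.8,"hand":0},{"translation":[0,0,0],"twist":0,"hand":0},{"translation":[0,0,0],"twist":0,"hand":0}]}}

```text
time: 24.4
tool_pos: [0.4346, 0.345, 0.1727]
tool_rot: [-0.0, 0.999, -0.035, -0.0]
contact_force: [0.8, -1.1, -2.5]
gripper_width: 0.142
grasp_force: 59.4
```

Run:
```python
from h import *
s,a,x,y=st(); im=snap('wrist','w9.png');snap('top','t9.png')
cv2.imwrite('pics/w9b.png',cv2.resize(im[:,:,::-1],(800,600)))
m=np.array([.477,.348])-.044*np.array([np.cos(-.07),np.sin(-.07)])-s['tool_pos'][:2];print(x@m,y@m)
```

```text
t 24.4 tcp [0.4346 0.345  0.1727] yaw -0.069 j [ 0.5366 -0.0503  1.8536  0.0003  1.3387  2.1764] F [ 0.8091 -1.1383 -2.5345] Ftool 0.8857497434517494 1.079740617913788 M [0.0103 0.0914 0.0416] w 0.142 59.400474429130554
-0.0019433948869196807 -0.005983452206711349
```

View pics/w9b.png

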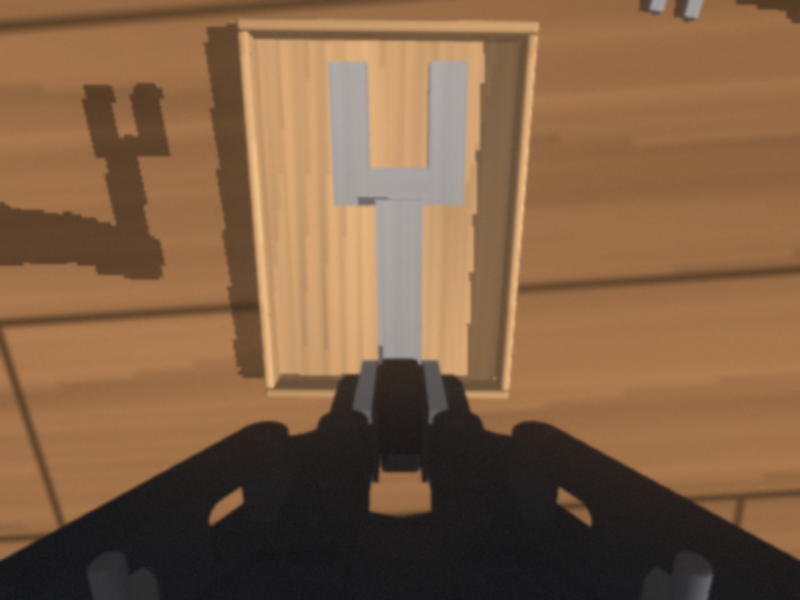

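The plate hangs level over the tray and aligned with it. I lower it gradually.

{"method": "apply_moves", "body": {"targets": [{"translation":[-0.02,-0.04,0.15],"twist":0,"hand":0},{"translation":[0,0,0.25],"twist":0,"hand":0},{"translation":[0,0,0.3],"twist":0,"hand":0},{"translation":[0,0,0.3],"twist":0,"hand":0},{"translation":[0,0,0.2],"twist":0,"hand":0},{"translation":[0,0,0.1],"twist":0,"hand":0},{"translation":[0,0,0.05],"twist":0,"hand":0},{"translation":[0,0,0],"twist":0,"hand":0}]}}

```text
time: 25.3
tool_pos: [0.4332, 0.3488, 0.0376]
tool_rot: [0.0, 0.999, -0.036, -0.0]
contact_force: [-0.8, -0.6, -1.7]
gripper_width: 0.139
grasp_force: 59.3
```

{"method": "apply_moves", "body": {"targets": [{"translation":[0,0,0.02],"twist":0,"hand":0},{"translation":[0,0,0.015],"twist":0,"hand":0},{"translation":[0,0,0],"twist":0,"hand":0}]}}

```text
time: 25.6
tool_pos: [0.4338, 0.349, 0.0351]
tool_rot: [-0.0, 0.999, -0.036, 0.001]
contact_force: [-0.5, 0.4, -1.8]
gripper_width: 0.137
grasp_force: 59.4
```

{"method": "apply_moves", "body": {"targets": [{"translation":[0,0,0.012],"twist":0,"hand":0},{"translation":[0,0,0.012],"twist":0,"hand":0},{"translation":[0,0,0],"twist":0,"hand":0},{"translation":[0,0,0],"twist":0,"hand":0}]}}

```text
time: 26.0
tool_pos: [0.4336, 0.3489, 0.0323]
tool_rot: [-0.0, 0.999, -0.036, 0.0]
contact_force: [0.2, 0.0, -0.3]
gripper_width: 0.136
grasp_force: 59.5
```

{"method": "apply_moves", "body": {"targets": [{"translation":[0,0,0.008],"twist":0,"hand":0},{"translation":[0,0,0],"twist":0,"hand":0},{"translation":[0,0,0],"twist":0,"hand":0}]}}

```text
time: 26.3
tool_pos: [0.4336, 0.3489, 0.0323]
tool_rot: [-0.0, 0.999, -0.036, 0.0]
contact_force: [-2.7, -1.8, 4.7]
gripper_width: 0.136
grasp_force: 60.2
```

It has made contact with the tray floor. I release, open only moderately, and retreat upward.

{"method": "apply_moves", "body": {"targets": [{"translation":[0,0,0],"twist":0,"hand":0.2},{"translation":[0,0,0],"twist":0,"hand":0.3},{"translation":[0,0,0],"twist":0,"hand":0.35},{"translation":[0,0,0],"twist":0,"hand":0.35},{"translation":[0,0,-0.1],"twist":0,"hand":0.35},{"translation":[0,0,-0.3],"twist":0,"hand":0.35},{"translation":[0,0,-0.4],"twist":0,"hand":0.35},{"translation":[0,0,-0.4],"twist":0,"hand":0.35}]}}

```text
time: 27.1
tool_pos: [0.433, 0.3485, 0.1527]
tool_rot: [0.0, 0.999, -0.036, -0.0]
contact_force: [0.3, 0.1, 0.2]
gripper_width: 0.349
grasp_force: 0.0
```

{"method": "apply_moves", "body": {"targets": [{"translation":[-0.4,0,-0.2],"twist":0,"hand":0.35},{"translation":[0,0,0],"twist":0,"hand":0.35},{"translation":[0,0,0],"twist":0,"hand":0.35}]}}

```text
time: 27.4
tool_pos: [0.3934, 0.3519, 0.1724]
tool_rot: [-0.001, 0.999, -0.035, 0.001]
contact_force: [0.9, -0.2, -0.2]
gripper_width: 0.35
grasp_force: 0.0
```

Run:
```python
from h import *
st(); a=snap('wrist','w10.png');b=snap('scene','s10.png')
im=np.vstack([cv2.resize(a,(400,300)),cv2.resize(b[120:360,130:450],(400,300))])[:,:,::-1]
cv2.imwrite('pics/end.png',im)
for q in ['block','jar','spool','nut_grip','plate']:
    for r in recognise('scene',q)[:3]: print(q,np.round(r['point'],3),round(r['score'],2))
```

```text
t 27.4 tcp [0.3934 0.3519 0.1724] yaw -0.070 j [ 0.5888 -0.1184  1.918  -0.0002  1.3396  2.2298] F [ 0.9033 -0.1759 -0.2083] Ftool 0.913364502765785 0.11207962474319393 M [0.0169 0.0277 0.0062] w 0.350 0.0
block [ 0.496 -0.333  0.046] 0.66
jar [0.737 0.31  0.089] 0.63
spool [ 0.704 -0.26   0.055] 0.73
nut_grip [0.652 0.021 0.139] 0.53
plate [0.499 0.345 0.016] 0.89
plate [ 0.453 -0.025  0.013] 0.86
plate [0.612 0.174 0.007] 0.63
```

View pics/end.png

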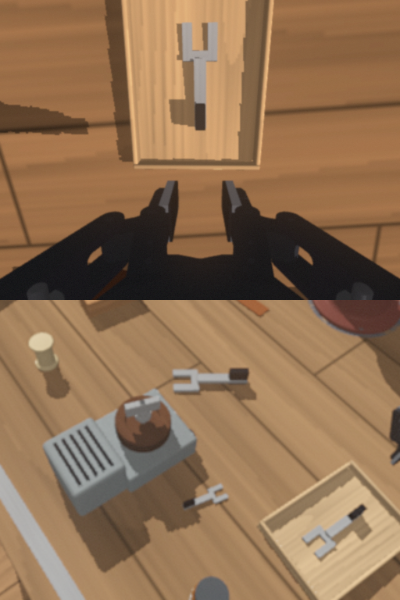

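The plate lies flat in the tray in both views. The nut is still on the spindle, and the block, jar and spool have not moved.

```bash
python3 -c "
from plant import job_done
print(job_done())"
```

```text
the job is handed in; nothing more can be done
None
```

The job is handed in: the nut was turned loose by about 6.1 rad and left on the spindle, the plate lies flat and the right way up in the tray, and the block, jar and spool have not moved, all by about 27 s on the robot's clock.

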